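# Free the bearing-ball tray and hold it over the light pad

### The arm

A 6-joint arm with a two-finger parallel gripper is mounted at the origin on a cart in front of the work surface, level with it; the furniture and walls round the work are solid. World frame = base frame: x ahead of the robot, y to its left, z up, the work surface at z = 0. Lengths are in mm, angles in degrees, forces in N, time in s.
With the tool pointing down it reaches from about 350 to 850 mm from the base axis. Payload 8.1 kg.
Tool frame: the origin (TCP) lies at the very end of the fingers, on their centre line; the grasp point (between the pads) lies 19 mm behind it; z points along the fingers, y is the line along which they close (so a half turn about z gives the same grasp; the last joint's range is limited). The gripper opens to 85 mm and grips with 20 to 120 N. Pads are 22 mm wide; open, the fingers measure 114 mm over their backs; the gripper's body (76 mm by 85 mm) begins 54 mm behind the grasp point. The pads swing forward as they close: fully open they stand 13 mm farther back than shut.
Start: joints at [-74.393, 7.471, 85.268, -0, 87.261, -4.893], TCP at [210.149, -561.999, 231.292] pointing down, gripper open.
Joint ranges: [-169.43, 169.43], [-51.17, 129.36], [1.28, 143.12], [-76.62, 256.62], [0, 156.53], [-152.29, 152.29]. Speed limits (degrees/s): [136.94, 136.94, 159.86, 180, 180, 180].

### API

Orientations are given as [roll, pitch, yaw] about the fixed x, y, z axes, in that order (R = Rz(yaw) Ry(pitch) Rx(roll)).
In Python, from bench import sense, eyes, job, models gives the robot as it stands. The module is installed in compiled form; this text tells all that it offers.
- The arm moves only by the tool apply_moves, never from a script. Its argument "rows" is a list of rows, each a list of 6 numbers: the shift along the tool's x, y, z in mm, then the turn, a rotation vector about the tool's x, y, z in rad. In form: [[dx, dy, dz, rx, ry, rz], ...]. A call has exactly 5 rows; each row shifts and turns the commanded pose from where the row before left it, along the tool's axes as they then stand; what a row does not reach is not made up. A row lasts 1/8 s, in which the tool goes at most 62.5 mm and 10.7 degrees, less where a joint would pass 70% of its speed; a pose out of reach is approached as far as the arm can. A call is refused whole if a number of a shift passes 62.5 or a number of a turn 0.188, either way. A call with a gripper value outside its range is refused whole. "fingers" is the finger opening in mm, from 0 to 85.4, set as the call begins (left out, the last holds). The fingers move at their own pace and stop on an object; "grip_force" is the grip in N (left out, the last holds). Time passes only in rows, so rows that do not move let the fingers close, or fill a call up. It gives the time, the measured TCP pose, the force, the opening and the grip force at its end, in the units of the state.
- sense(): the state, without advancing time (a new reading comes with each control period).
- eyes.snapshot(name): name is "scene" or "top" or "wrist"; returns (picture, depth): 480x640x3 uint8, red, green, blue; 480x640 float32, mm along the optical axis (not along the pixel's ray), 0 where there is no reading.
- eyes.get_calibration(name): a dict with "intrinsics" (3x3 intrinsics, pixels), "R" (3x3) and "t" (3): a world point X has camera coordinates R X + t; the wrist camera has in their place "mount" (4x4, takes a point from camera to tool coordinates, whose origin is the TCP and whose axes are the flange's). Camera axes: x right, y down, z forward; pixel columns grow to the right and rows downward; lengths in mm; the calibration is good to about 2 mm. A picture is of the moment at which its call begins: read the wrist's pose just before it. get_calibration takes no time and is no camera call.
- job.hand_in(): hands the job in; it is judged then, once.
Trained networks look in the newest picture that a camera, given by its name, has taken for a name from the list of things; names that differ only in an ending like _2 or _b are one class to them, and where a whole thing is asked for, a point or a joint stands for the part that bears it (a point fixed in the world has none). Each returns a list of dicts, best first, with "confidence" (0 to 1); they miss things now and then, are a little off and sometimes report something else, mostly with a low value. They report only what shows in the picture. A call takes as long as a camera call.
- models.boxes_of(name, camera): "xyz" ([x, y, z] in mm, in world coordinates, good to about 4 mm: the middle of the surface that is visible of it).
- models.cut_out(name, camera): "pixels" (480x640 bool, what is visible of it).
- models.place_of(name, camera): "xyz" ([x, y, z] in mm, in world coordinates, good to about 4 mm: a listed point, or the origin of a listed thing).
The state is a dict: "time": time; "joint_pos": joint angles; "qd": joint speeds; "joint_efforts": joint torques, N m; "tool_pos": TCP position; "tcp_rot": TCP orientation; "ft_force": force on the tool from outside, world axes, zero at the start; "wrist_torque": the same for the moment, N m; "finger_gap": finger opening in mm; "grip_force": force on a finger pad.
Only numpy, scipy, OpenCV 4.12 (cv2) and the standard library are available. Lean on these libraries where they do the work, as an engineer would, in place of code of your own. Each camera call takes 0.05 s, during which the arm holds its last target. There are 200 camera calls.

### The job

Slide the copper-wire bobbin up off the spindle that pins the ball tray to its blue stand, and stand the bobbin upright on the cork mat, letting go of it. Then lift the tray by its orange handle straight up off the spindle and carry it level, so that the loose steel ball stays in its pocket, to the round light pad; finish while still holding the tray level and still with the ball over the middle of the pad, about 10 cm above the bench, and leave the other things on the bench alone.

Things in the scene. Friction and masses are not known exactly. Their poses are not given: they have to be found in the camera images.
- stand: fixed blue base plate, 166x66 mm, 12 mm thick, on the bench; origin at the centre of its underside; x along its length. A steel spindle 10 mm thick stands upright at x = +45 mm, its tip 65 mm above the bench
- tray: loose aluminium tray, 148x60 mm, plate 6 mm thick with a 3 mm lip round its edge, about 0.14 kg, lying on the stand (its underside 12 mm above the bench) with the same axes to within a few degrees; origin at the centre of its underside, z up when level. Orange upright handle at the centre: 30 mm along x, 12 mm thick along y, its top 52 mm above the origin. A 16 mm hole at x = +45 mm fits over the spindle; the ball's pocket is at x = -42 mm
- handle (a point): point inside the tray's orange handle, 36 mm above the tray's underside and 16 mm below the handle's top, with the tray's axes (handle thin along y); a good place to grip
- pocket (a point): centre of the pocket's floor on the tray: at x = -42 mm, y = 0, 6 mm above the tray's underside. The pocket is a black ring, 26 mm inside, 3 mm high, on a white floor
- ball_center (a point): centre of the loose steel ball, 18 mm in diameter, in the pocket; it can roll about 4 mm or so and climbs over the rim when the tray is tipped far or jerked
- bobbin: loose bobbin of copper wire with black end flanges, 44 mm in diameter, 38 mm tall, bore 16 mm, about 0.09 kg; origin at the centre of its underside, z along its axis. It starts on the spindle, resting on the tray's plate (its underside 18 mm and its top 56 mm above the bench, 9 mm below the spindle's tip)
- cork_mat: fixed square cork mat, 100x100 mm, 4 mm thick; origin at the centre of its underside, x and y along its sides
- light_pad: fixed round light pad, black with a white face, 104 mm in diameter, 12 mm high; origin at the centre of its underside
- abrasive_block: bystander, loose: dark green abrasive block, 30x62x16 mm; origin at the centre of its underside
- loupe: bystander, loose: black eye loupe with a red ring, 41 mm wide, 38 mm tall; origin at the centre of its underside
- oil_bottle_2: bystander, loose: small blue bottle with a black cap, 33 mm wide, 70 mm tall; origin at the centre of its underside
- brass_blank: bystander, loose: brass plate, 32x50x10 mm; origin at the centre of its underside
- pliers: bystander, loose: blue-handled pliers lying flat, 47x129x9 mm; origin at the centre of its underside
- parts_tin_2: bystander, loose: small round metal tin, 37 mm wide, 20 mm tall; origin at the centre of its underside

How it is judged:
By the outcome, as a careful person would: the job done as asked, in the order asked, and still so for the second after the job is handed in, while the arm keeps its last pose, push and grip.
It also fails if it takes over 67 s, if anything falls off the work surface, if the arm or the gripper's body presses on something with over 40 N, if the wrist force passes 120 N, or if a joint passes its speed limit or range.

## Working session

There is one attempt and no reset: what is moved stays moved. The work goes in short steps, Python scripts to look and compute and a tool call to move; the robot and the scene stay as the last step left them, time stands still between calls to the robot, and variables do not carry over. Pictures are saved under pics/ and viewed, at most 10 in all, crops included, and the job is handed in when it is done.

Besides the shell and the picture viewer there is one more tool, called after ">>>" as a command line: name --pt "numbers of a row" for each row, then --argument value for the rest. apply_moves: Moves the arm, as the interface text tells. Its arguments: {"type":"object","properties":{"rows":{"type":"array"},"fingers":{"type":"number"},"grip_force":{"type":"number"}},"required":["rows"]}

```bash
mkdir -p pics
cat > h.py <<'E'
import numpy as np,cv2
from bench import sense,eyes,job,models
def snap(n,f=None):
    p,d=eyes.snapshot(n)
    if f: cv2.imwrite('pics/'+f,p[:,:,::-1])
    return p,d
def cloud(n,d):
    c=eyes.get_calibration(n);K=np.array(c['intrinsics']);v,u=np.mgrid[:480,:640]
    P=np.stack([(u-K[0,2])/K[0,0]*d,(v-K[1,2])/K[1,1]*d,d],-1)
    return (P-np.array(c['t']))@np.array(c['R'])
E
python3 - <<'E'
from h import *
s=sense();print(s)
for cam in('top','scene'):
    p,d=snap(cam,cam+'0.png');P=cloud(cam,d);np.save(cam,P)
    for n in['stand','tray','handle','pocket','ball_center','bobbin','cork_mat','light_pad','abrasive_block','loupe','oil_bottle_2','brass_blank','pliers','parts_tin_2']:
        r=models.place_of(n,cam)
        print(cam,n,[(np.round(x['xyz']).tolist(),round(x['confidence'],2)) for x in r[:2]])
E
```

```text
{'time': 0.0, 'joint_pos': array([-7.43939664e+01,  7.51472815e+00,  8.53297627e+01,  2.09738732e-04,
        8.72594819e+01, -4.89466820e+00]), 'qd': array([0.05072372, 0.03610398, 0.01287705, 0.0414853 , 0.08768258,
       0.08613842]), 'joint_efforts': array([-2.38307985e-03, -5.69393671e+01, -5.00559783e+01, -1.96549040e-04,
        1.46313803e-02, -8.07024421e-07]), 'tool_pos': array([ 209.99222066, -561.47745321,  230.24373702]), 'tcp_rot': array([-1.79896424e+02, -9.08009895e-03,  2.05006834e+01]), 'ft_force': array([-0.4656662 ,  0.01389743, -0.28487339]), 'wrist_torque': array([-0.02022057,  0.00585712,  0.01747675]), 'grip_force': 0.0, 'finger_gap': 85.23732975813785}
top stand [([491.0, -201.0, 0.0], 0.79)]
top tray [([490.0, -198.0, 15.0], 0.6)]
top handle [([489.0, -202.0, 50.0], 0.97), ([595.0, 410.0, 6.0], 0.68)]
top pocket [([445.0, -198.0, 19.0], 0.87)]
top ball_center [([446.0, -203.0, 23.0], 0.38)]
top bobbin [([531.0, -198.0, 17.0], 0.6)]
top cork_mat [([487.0, 83.0, -4.0], 0.87), ([446.0, -196.0, 15.0], 0.6)]
top light_pad [([440.0, 271.0, -0.0], 0.7), ([452.0, 4
[... 442 characters left out ...]
0, -203.0, 9.0], 0.7), ([440.0, 272.0, 1.0], 0.45)]
scene handle [([490.0, -199.0, 52.0], 0.88)]
scene pocket [([444.0, -205.0, 20.0], 0.58)]
scene ball_center [([445.0, -196.0, 30.0], 0.4), ([593.0, 410.0, 0.0], 0.37)]
scene bobbin [([529.0, -197.0, 18.0], 0.8)]
scene cork_mat [([493.0, 81.0, -2.0], 0.94)]
scene light_pad [([436.0, 270.0, 1.0], 0.75)]
scene abrasive_block [([370.0, 98.0, -3.0], 0.55)]
scene loupe [([576.0, 144.0, 2.0], 0.47)]
scene oil_bottle_2 [([575.0, 145.0, -0.0], 0.58)]
scene brass_blank [([561.0, 246.0, -0.0], 0.76), ([448.0, -202.0, 18.0], 0.39)]
scene pliers [([450.0, 408.0, 4.0], 0.79)]
scene parts_tin_2 [([593.0, 411.0, -4.0], 0.76), ([485.0, -200.0, 49.0], 0.72)]
```

Run:
```python
from h import *
P=np.load('top.npy');Q=np.load('scene.npy')
def rep(n,C,m):
    X=C[m][:,:2].astype(np.float32);r=cv2.minAreaRect(X);print(n,len(X),np.round(X.mean(0),1),[np.round(a,1) for a in r], 'z',np.round(np.median(C[m][:,2]),1),'encl',cv2.minEnclosingCircle(X))
for nm,C in(('top',P),('scene',Q)):
    x,y,z=C[...,0],C[...,1],C[...,2]
    reg=(abs(x-490)<110)&(abs(y+200)<80)
    rep(nm+' stand',C,reg&(z>6)&(z<30))
    rep(nm+' handle',C,reg&(x<512)&(z>55)&(z<70))
    rep(nm+' bob',C,reg&(x>507)&(z>52)&(z<59))
    rep(nm+' tip',C,reg&(x>507)&(z>61)&(z<70))
    rep(nm+' ball',C,(abs(x-446)<18)&(abs(y+200)<18)&(z>26)&(z<45))
    rep(nm+' pad',C,(abs(x-440)<80)&(abs(y-271)<80)&(z>9)&(z<16))
    rep(nm+' mat',C,(abs(x-490)<65)&(abs(y-82)<65)&(z>2.3)&(z<7))
```

```text
top stand 1682 [ 491.4 -199.3] [array([ 501. , -188.7]), array([129.7, 227.4]), np.float64(78.5)] z 18.2 encl ((497.9718017578125, -214.5958709716797), 117.56271362304688)
top handle 75 [ 488.4 -199.1] [array([ 488.1, -199.3]), array([29.5, 11.6]), np.float64(0.5)] z 63.7 encl ((488.17095947265625, -200.52728271484375), 14.920389175415039)
top bob 216 [ 532.1 -199.4] [array([ 532.4, -199.6]), array([40. , 42.6]), np.float64(1.8)] z 56.2 encl ((532.2833862304688, -199.46778869628906), 21.776945114135742)
top tip 13 [ 532.4 -199.2] [array([ 532.5, -199.6]), array([8.2, 6.3]), np.float64(36.8)] z 65.3 encl ((532.4713134765625, -199.7932891845703), 4.625239849090576)
top ball 45 [ 443.7 -200.1] [array([ 443.8, -200. ]), array([14.1, 16.6]), np.float64(85.8)] z 33.4 encl ((443.8214111328125, -201.20001220703125), 8.618280410766602)
top pad 1435 [440.5 272.8] [array([438.2, 284.1]), array([109.2, 125.3]), np.float64(21.5)] z 12.9 encl ((447.1585388183594, 286.1401062011719), 67.49406433105469)
top mat 1522 [487.   82.1] [array([490.1,  82.2]), array([129.5, 129.7]), np.float64(0.2)] z 4.4 
[... 530 characters left out ...]
97.65994262695312), 22.664249420166016)
scene tip 7 [ 530.1 -198.4] [array([ 530.5, -199.4]), array([5.9, 9.2]), np.float64(39.6)] z 63.3 encl ((530.4334716796875, -199.52890014648438), 5.3584065437316895)
scene ball 29 [ 439.6 -197.4] [array([ 440.7, -198.6]), array([16.1, 15.2]), np.float64(88.6)] z 32.3 encl ((439.87200927734375, -198.3896484375), 9.078113555908203)
scene pad 1127 [436.1 275.8] [array([435.2, 284.4]), array([109. , 125.3]), np.float64(23.6)] z 12.7 encl ((443.2931823730469, 287.1363220214844), 66.74893951416016)
scene mat 873 [485.   84.5] [array([489.6,  82.6]), array([130.2, 127.9]), np.float64(1.2)] z 4.4 encl ((489.65618896484375, 81.7791519165039), 86.34864807128906)
```

View pics/top0.png

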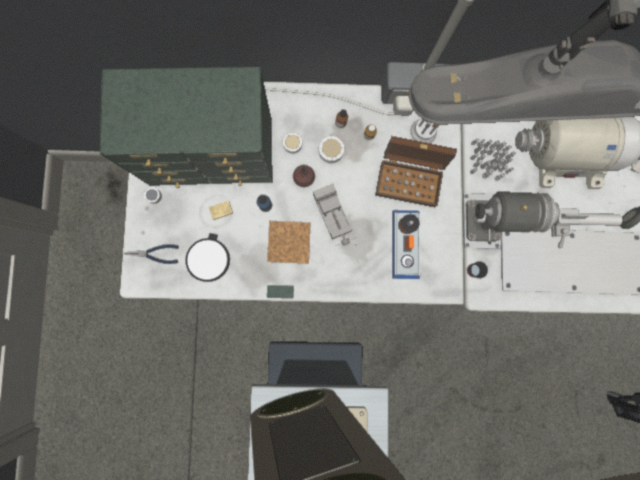

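View pics/scene0.png

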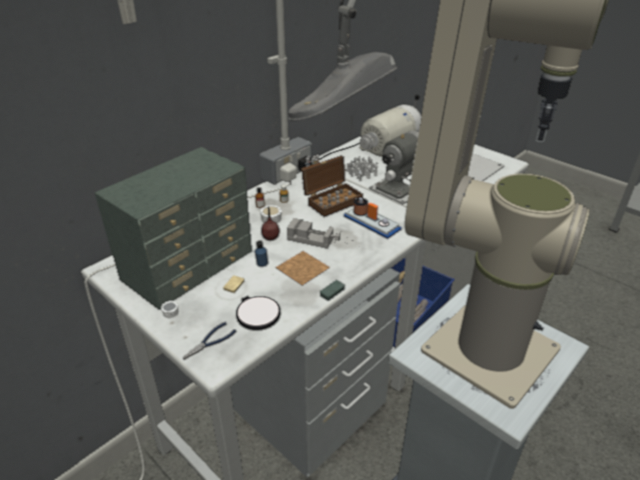

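The top view shows the stand at (405,243), the tray lengthwise along world x, the bobbin at (408,224), the mat at (289,242) and the pad at (208,260). A vise at (333,215) stands between the stand and the mat. The scene view agrees with this layout.

>>> apply_moves --pt "42.7 -22.7 0 0 0 0" --pt "42.7 -22.7 0 0 0 0" --pt "42.7 -22.7 0 0 0 0" --pt "42.7 -22.7 0 0 0 0" --pt "42.7 -22.7 0 0 0 0" --fingers 85

```text
time: 2.12
tool_pos: [371.3, -379.7, 231.5]
tcp_rot: [180.0, -0.0, 20.5]
ft_force: [0.5, 0.2, 0.0]
finger_gap: 85.0
grip_force: 0.0
```

>>> apply_moves --pt "42.7 -22.7 0 0 0 0" --pt "42.7 -22.7 0 0 0 0" --pt "42.7 -22.7 0 0 0 0" --pt "42.7 -22.7 0 0 0 0" --pt "42.7 -22.7 0 0 0 0"

```text
time: 2.75
tool_pos: [531.6, -198.5, 231.5]
tcp_rot: [180.0, -0.0, 20.5]
ft_force: [-0.1, -0.5, 0.3]
finger_gap: 84.9
grip_force: 0.0
```

>>> apply_moves --pt "0 0 0 0 0 0.0715" --pt "0 0 0 0 0 0.0715" --pt "0 0 0 0 0 0.0715" --pt "0 0 0 0 0 0.0715" --pt "0 0 0 0 0 0.0715"

```text
time: 3.38
tool_pos: [530.6, -199.8, 231.3]
tcp_rot: [180.0, -0.0, -0.1]
ft_force: [-1.4, -0.3, -0.2]
finger_gap: 85.1
grip_force: 0.0
```

```bash
cat >> h.py <<'E'
from scipy.spatial.transform import Rotation as Ro
def wcloud(f=None):
    s=sense();p,d=snap('wrist',f);c=eyes.get_calibration('wrist');K=np.array(c['intrinsics']);M=np.array(c['mount']);v,u=np.mgrid[:480,:640]
    P=np.stack([(u-K[0,2])/K[0,0]*d,(v-K[1,2])/K[1,1]*d,d],-1)@M[:3,:3].T+M[:3,3]
    return p,d,P@Ro.from_euler('xyz',s['tcp_rot'],degrees=True).as_matrix().T+s['tool_pos'],s
def rep(n,C,m):
    X=C[m][:,:2].astype(np.float32)
    if len(X)<5: print(n,'few');return
    r=cv2.minAreaRect(X);c,rad=cv2.minEnclosingCircle(X);print(n,len(X),'mean',np.round(X.mean(0),1),'rect',[np.round(a,1) for a in r],'z',np.round(np.median(C[m][:,2]),1),'circ',np.round(c,1),round(rad,1))
E
python3 - <<'E'
from h import *
p,d,C,s=wcloud('w1.png');print(s['tool_pos'],s['tcp_rot'],s['joint_pos'],eyes.get_calibration('wrist')['mount'],(d>0).mean())
C[d==0]=-999
x,y,z=C[...,0],C[...,1],C[...,2]
reg=(abs(x-490)<110)&(abs(y+200)<80)
rep('stand',C,(abs(x-490)<90)&(abs(y+200)<40)&(z>8)&(z<14))
rep('handle',C,reg&(x<509)&(z>59)&(z<70))
rep('bob',C,reg&(x>507)&(z>52)&(z<60))
rep('tip',C,reg&(x>520)&(z>61)&(z<70))
rep('ball',C,(abs(x-446)<18)&(abs(y+200)<18)&(z>26)&(z<45))
T=np.load('top.npy');m=(abs(T[...,1]+15)<75)&(T[...,0]>450)&(T[...,0]<700)&(T[...,2]>15)
rep('vise',T,m);print(T[m][:,2].max())
E
```

```text
[ 530.62739425 -199.82503985  231.32741801] [ 1.79996672e+02 -1.40428910e-03 -1.15985356e-01] [-2.58147601e+01  2.37594220e+00  9.06529437e+01 -2.39337975e-03
  8.69684055e+01  6.43013518e+01] [[-4.87163166e-05 -9.61593915e-01 -2.74476118e-01  6.93815241e+01]
 [ 9.99999996e-01 -6.85278245e-05  6.25905918e-05  6.00770277e-01]
 [-7.89959835e-05 -2.74476114e-01  9.61593915e-01 -1.43011613e+02]
 [ 0.00000000e+00  0.00000000e+00  0.00000000e+00  1.00000000e+00]] 0.9959895833333333
stand 1317 mean [ 513.7 -195.8] rect [array([ 487.7, -200.2]), array([ 66.1, 165.3]), np.float64(89.9)] z 12.0 circ [ 487.9 -200.1] 87.7
handle 404 mean [ 489.6 -200.9] rect [array([ 488.8, -200.8]), array([29.1, 11. ]), np.float64(0.2)] z 64.2 circ [ 488.6 -200.7] 15.0
bob 1623 mean [ 532.9 -200. ] rect [array([ 532.3, -200. ]), array([42.6, 42.7]), np.float64(89.5)] z 56.4 circ [ 532.4 -200. ] 21.8
tip 95 mean [ 533.3 -200.2] rect [array([ 532.9, -200.3]), array([8.8, 9.2]), np.float64(45.9)] z 64.9 circ [ 532.8 -200.3] 4.9
ball 235 mean [ 446.1 -201.8] rect [array([ 444.7, -201.8]), array([16.4, 16.4]), np.float64(37.7)] z 33.8 circ [ 444.5 -201.9] 8.7
vise 1407 mean [587.6  -5.8] rect [array([586.4,  -3.8]), array([226.7, 113.8]), np.float64(10.1)] z 40.7 circ [589.1 -19.1] 113.7
102.14448430617232
```

View pics/w1.png

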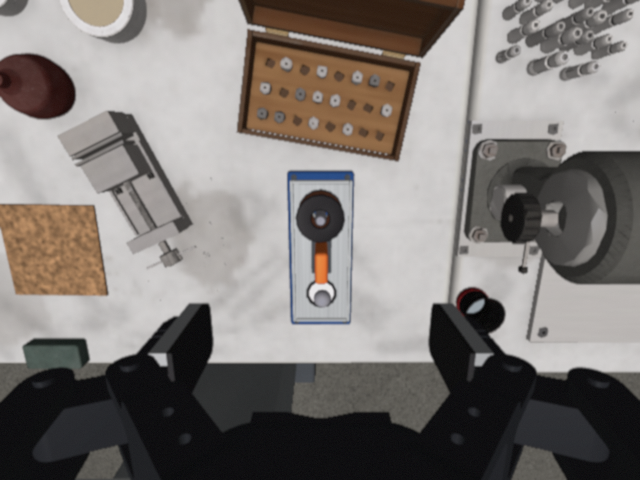

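The wrist view shows the bobbin at (320,217) on the spindle, the handle at (321,268) and the ball at (321,297). The space on both sides of the bobbin is free for the fingers.

>>> apply_moves --pt "1.8 0.2 30 0 0 0" --pt "0 0 30 0 0 0" --pt "0 0 30 0 0 0" --pt "0 0 30 0 0 0" --pt "0 0 30 0 0 0"

```text
time: 4.05
tool_pos: [532.4, -200.1, 80.5]
tcp_rot: [180.0, -0.0, 0.1]
ft_force: [-0.5, -0.3, -0.9]
finger_gap: 84.9
grip_force: 0.0
```

>>> apply_moves --pt "0 0 15 0 0 0" --pt "0 0 15 0 0 0" --pt "0 0 15 0 0 0" --pt "0 0 10 0 0 0" --pt "0 0 0 0 0 0"

```text
time: 4.68
tool_pos: [531.9, -199.8, 25.5]
tcp_rot: [-180.0, 0.1, 0.0]
ft_force: [-0.1, -1.0, -0.2]
finger_gap: 84.9
grip_force: 0.0
```

>>> apply_moves --pt "0 0 0 0 0 0" --pt "0 0 0 0 0 0" --pt "0 0 0 0 0 0" --pt "0 0 0 0 0 0" --pt "0 0 0 0 0 0" --fingers 30 --grip_force 30

```text
time: 5.3
tool_pos: [533.0, -200.3, 27.2]
tcp_rot: [180.0, -0.1, 0.0]
ft_force: [-1.1, 1.0, 5.6]
finger_gap: 42.4
grip_force: 30.4
```

>>> apply_moves --pt "0 0 0 0 0 0" --pt "0 0 0 0 0 0" --pt "0 0 0 0 0 0" --pt "0 0 0 0 0 0" --pt "0 0 0 0 0 0"

```text
time: 5.92
tool_pos: [533.0, -200.3, 27.2]
tcp_rot: [180.0, -0.1, 0.0]
ft_force: [-0.4, 0.7, 5.9]
finger_gap: 42.7
grip_force: 30.4
```

>>> apply_moves --pt "0 0 -6 0 0 0" --pt "0 0 -10 0 0 0" --pt "0 0 -12 0 0 0" --pt "0 0 -12 0 0 0" --pt "0 0 -12 0 0 0" --grip_force 40

```text
time: 6.55
tool_pos: [532.6, -200.1, 79.4]
tcp_rot: [180.0, -0.0, 0.0]
ft_force: [0.4, 0.1, -0.4]
finger_gap: 42.3
grip_force: 40.5
```

>>> apply_moves --pt "0 0 -12 0 0 0" --pt "0 0 -20 0 0 0" --pt "0 0 -20 0 0 0" --pt "0 0 -20 0 0 0" --pt "0 0 -26 0 0 0"

```text
time: 7.18
tool_pos: [532.2, -199.9, 177.5]
tcp_rot: [-180.0, 0.0, 0.0]
ft_force: [-0.3, 1.3, -1.1]
finger_gap: 42.2
grip_force: 40.6
```

Run:
```python
from h import *
p,d,C,s=wcloud('w2.png');print(s['tool_pos'],s['ft_force'],s['finger_gap'])
C[d==0]=-999
x,y,z=C[...,0],C[...,1],C[...,2]
reg=(abs(x-490)<110)&(abs(y+200)<80)
rep('handle',C,reg&(x<509)&(z>59)&(z<70))
t=s['tool_pos'];m=(abs(x-t[0])<26)&(abs(y-t[1])<21)&(z>t[2]-30)&(z<t[2]+60)
rep('bob',C,m);print(np.percentile(z[m],[1,10,50,90,99]))
rep('spindle',C,reg&(x>520)&(z>58)&(z<70))
rep('ball',C,(abs(x-446)<18)&(abs(y+200)<18)&(z>26)&(z<45))
T=cloud('top',snap('top')[1]);m=(abs(T[...,1]+15)<75)&(T[...,0]>450)&(T[...,0]<700)&(T[...,2]>50)
print(T[m][np.argsort(-T[m][:,2])[:400:25]].round())
```

```text
[ 532.15455874 -199.94752798  177.51788757] [-0.30703423  1.30483189 -1.06455388] 42.15045227888979
handle few
bob 14091 mean [ 535.8 -199.3] rect [array([ 532.3, -199.9]), array([43.9, 42. ]), np.float64(0.1)] z 206.3 circ [ 532.7 -199.9] 24.0
[171.62464523 184.78805936 206.32635479 207.40531905 217.38372416]
spindle 149 mean [ 533.7 -200.2] rect [array([ 533.2, -200.2]), array([9.2, 9. ]), np.float64(42.2)] z 64.6 circ [ 532.9 -200.2] 4.9
ball few
[[450. -90. 611.]
 [642.  50.  75.]
 [642.  55.  59.]
 [643.  41.  54.]
 [634.  55.  52.]]
```

View pics/w2.png

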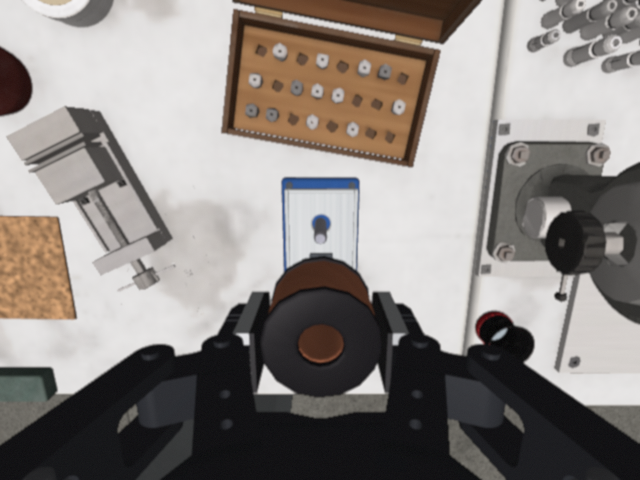

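The wrist view shows the bobbin upright in the fingers at (320,325), and the spindle at (320,228) is bare. Next I carry the bobbin to the mat.

>>> apply_moves --pt "-4.3 -28.2 0 0 0 0" --pt "-4.3 -28.2 0 0 0 0" --pt "-4.3 -28.2 0 0 0 0" --pt "-4.3 -28.2 0 0 0 0" --pt "-4.3 -28.2 0 0 0 0"

```text
time: 7.9
tool_pos: [510.3, -58.1, 175.6]
tcp_rot: [-180.0, 0.0, 0.0]
ft_force: [-0.8, 0.8, -1.1]
finger_gap: 42.4
grip_force: 40.6
```

>>> apply_moves --pt "-4.3 -28.2 0 0 0 0" --pt "-4.3 -28.2 0 0 0 0" --pt "-4.3 -28.2 0 0 0 0" --pt "-4.3 -28.2 0 0 0 0" --pt "-4.3 -28.2 0 0 0 0"

```text
time: 8.52
tool_pos: [488.8, 82.8, 175.6]
tcp_rot: [180.0, 0.0, 0.0]
ft_force: [-0.4, -0.3, 0.3]
finger_gap: 42.3
grip_force: 40.6
```

>>> apply_moves --pt "0 0 30 0 0 0" --pt "0 0 30 0 0 0" --pt "0 0 30 0 0 0" --pt "0 0 20 0 0 0" --pt "0 0 20 0 0 0"

```text
time: 9.15
tool_pos: [488.6, 81.9, 44.8]
tcp_rot: [180.0, 0.1, 0.0]
ft_force: [-0.2, -0.6, -1.6]
finger_gap: 42.2
grip_force: 40.7
```

Run:
```python
from h import *
p,d,C,s=wcloud();t=s['tool_pos'];print(t,s['tcp_rot'],s['ft_force'])
C[d==0]=-999
x,y,z=C[...,0],C[...,1],C[...,2]
m=(np.hypot(x-t[0],y-t[1])<20)&(np.hypot(x-t[0],y-t[1])>9)&(z>t[2]+24)&(z<t[2]+36)
X=C[m];A=np.c_[X[:,:2]-t[:2],np.ones(len(X))];print('plane',np.linalg.lstsq(A,X[:,2],rcond=None)[0],len(X))
c,hs=cv2.cvtColor(p,cv2.COLOR_RGB2HSV),0
k=(c[...,0]>8)&(c[...,0]<20)&(c[...,1]>110)&(z<8)&(z>1)&(abs(x-489)<60)&(abs(y-82)<60)
rep('mat',C,k)
T,D=snap('top');T_=cloud('top',D);c=cv2.cvtColor(T,cv2.COLOR_RGB2HSV)
x,y,z=T_[...,0],T_[...,1],T_[...,2]
rep('bench near',T_,(abs(x-489)<75)&(abs(y-82)<75)&(z>2.5)&(z<6)&(c[...,1]>80))
```

```text
[488.62898922  81.9342425   44.82914408] [1.79997817e+02 6.66159676e-02 1.69131381e-02] [-0.20116592 -0.63126441 -1.55445145]
plane [-1.71760569e-03  1.34414426e-03  7.39685705e+01] 7351
mat 18077 mean [511.3  81.8] rect [array([502.9,  81.5]), array([98.1, 67.9]), np.float64(89.4)] z 4.5 circ [502.2  81.6] 59.3
bench near 344 mean [454.6  78.5] rect [array([460.2,  82.4]), array([45.7, 95.7]), np.float64(1.5)] z 4.4 circ [459.2  82.3] 50.6
```

>>> apply_moves --pt "0 0 12 0 0 0" --pt "0 0 10 0 0 0" --pt "0 0 5 0 0 0" --pt "0 0 3 0 0 0" --pt "0 0 1.2 0 0 0"

```text
time: 9.88
tool_pos: [489.4, 82.0, 15.1]
tcp_rot: [-180.0, -0.0, 0.0]
ft_force: [-0.2, 0.0, -1.1]
finger_gap: 41.9
grip_force: 40.7
```

>>> apply_moves --pt "0 0 0 0 0 0" --pt "0 0 0 0 0 0" --pt "0 0 0 0 0 0" --pt "0 0 0 0 0 0" --pt "0 0 0 0 0 0" --fingers 66

```text
time: 10.5
tool_pos: [489.4, 81.9, 15.2]
tcp_rot: [-180.0, -0.0, 0.0]
ft_force: [0.4, 0.6, -0.9]
finger_gap: 66.0
grip_force: 0.0
```

>>> apply_moves --pt "0 0 -5 0 0 0" --pt "0 0 -20 0 0 0" --pt "0 0 -30 0 0 0" --pt "0 0 -40 0 0 0" --pt "0 0 -45 0 0 0"

```text
time: 11.12
tool_pos: [488.8, 81.9, 156.2]
tcp_rot: [180.0, 0.1, 0.0]
ft_force: [0.7, -0.1, -0.9]
finger_gap: 65.8
grip_force: 0.0
```

Run:
```python
from h import *
p,d,C,s=wcloud('w3.png');t=s['tool_pos'];print(t,s['tcp_rot'],s['ft_force'])
C[d==0]=-999
x,y,z=C[...,0],C[...,1],C[...,2]
rep('bobtop',C,(np.hypot(x-489,y-82)<40)&(z>35)&(z<50))
```

```text
[488.77017157  81.91599287 156.18788697] [1.79997876e+02 5.13620620e-02 1.80719972e-02] [ 0.69838199 -0.11577671 -0.89378517]
bobtop 2395 mean [489.5  81.3] rect [array([489. ,  81.3]), array([42.7, 42.7]), np.float64(53.1)] z 42.4 circ [488.8  81.2] 21.8
```

View pics/w3.png

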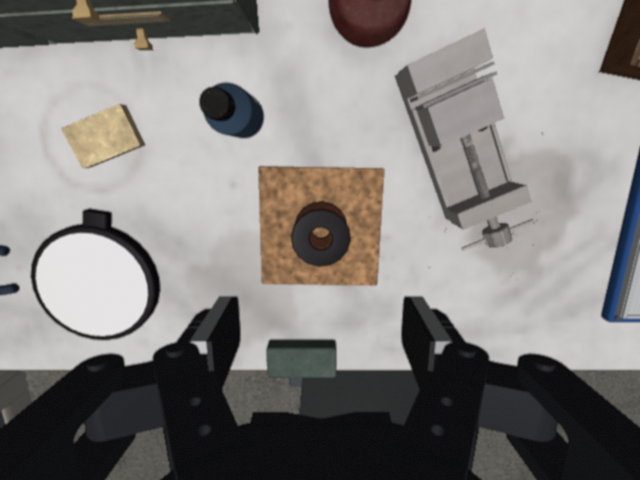

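The bobbin stands upright on the mat at (320,237), released. I measure the pad from here, then go to the handle.

Run:
```python
from h import *
p,d,C,s=wcloud()
C[d==0]=-999
x,y,z=C[...,0],C[...,1],C[...,2]
m=(np.hypot(x-439,y-271)<60)&(z>9)&(z<15)
rep('pad',C,m)
rep('padwhite',C,m&(p.min(-1)>170))
```

```text
pad 10843 mean [443.3 270.7] rect [array([439.7, 272.4]), array([103.2, 104.4]), np.float64(28.2)] z 13.0 circ [443.2 271.6] 55.9
padwhite 8277 mean [441.2 272.4] rect [array([440. , 272.2]), array([91.4, 91.5]), np.float64(56.0)] z 13.2 circ [439.6 272.7] 46.6
```

>>> apply_moves --pt "0 28.3 0 0 0 0" --pt "0 28.3 0 0 0 0" --pt "0 28.3 0 0 0 0" --pt "0 28.3 0 0 0 0" --pt "0 28.3 0 0 0 0"

```text
time: 11.85
tool_pos: [489.1, -60.4, 154.9]
tcp_rot: [-180.0, 0.0, 0.0]
ft_force: [0.3, -0.0, 0.8]
finger_gap: 65.7
grip_force: 0.0
```

>>> apply_moves --pt "0 28.3 0 0 0 0" --pt "0 28.3 0 0 0 0" --pt "0 28.3 0 0 0 0" --pt "0 28.3 0 0 0 0" --pt "0 28.3 0 0 0 0"

```text
time: 12.48
tool_pos: [489.2, -201.9, 154.8]
tcp_rot: [-180.0, 0.0, 0.0]
ft_force: [0.1, -0.4, 0.7]
finger_gap: 66.1
grip_force: 0.0
```

Run:
```python
from h import *
p,d,C,s=wcloud();print(s['tool_pos'],s['tcp_rot'])
C[d==0]=-999
x,y,z=C[...,0],C[...,1],C[...,2]
reg=(abs(x-490)<110)&(abs(y+200)<80)
rep('handle',C,reg&(x<515)&(z>59)&(z<70))
rep('tray',C,reg&(z>16.5)&(z<23))
rep('tip',C,reg&(x>520)&(z>61)&(z<70))
rep('ball',C,(abs(x-446)<18)&(abs(y+200)<18)&(z>26)&(z<45))
```

```text
[ 489.18121321 -201.89940519  154.83507913] [-1.79991150e+02  1.22466357e-02  1.72766283e-02]
handle 751 mean [ 489.6 -200.7] rect [array([ 488.7, -200.5]), array([29.4, 11.5]), np.float64(0.2)] z 64.1 circ [ 488.7 -201.4] 14.9
tray 12858 mean [ 496.6 -201.3] rect [array([ 507.4, -215.6]), array([185.5, 111.7]), np.float64(0.3)] z 18.8 circ [ 510.9 -215. ] 105.0
tip 182 mean [ 533.1 -200.2] rect [array([ 532.8, -200.3]), array([8.9, 9.4]), np.float64(89.7)] z 64.8 circ [ 532.8 -200.2] 4.8
ball 400 mean [ 446.  -201.7] rect [array([ 444.3, -201.8]), array([16.5, 17.4]), np.float64(89.9)] z 33.7 circ [ 444.3 -201.6] 8.9
```

>>> apply_moves --pt "-0.5 -1.3 30 0 0 0" --pt "0 0 30 0 0 0" --pt "0 0 25 0 0 0" --pt "0 0 20 0 0 0" --pt "0 0 10 0 0 0" --fingers 50

```text
time: 13.15
tool_pos: [487.9, -199.1, 38.6]
tcp_rot: [-179.9, 0.1, 0.0]
ft_force: [0.3, -0.3, 0.3]
finger_gap: 50.0
grip_force: 0.0
```

>>> apply_moves --pt "0 0 6 0 0 0" --pt "0 0 4 0 0 0" --pt "0 0 0 0 0 0" --pt "0 0 0 0 0 0" --pt "0 0 0 0 0 0" --fingers 26

```text
time: 13.78
tool_pos: [489.2, -199.9, 30.6]
tcp_rot: [180.0, -0.0, 0.0]
ft_force: [-0.4, 0.0, 0.4]
finger_gap: 25.8
grip_force: 0.0
```

>>> apply_moves --pt "0 0 0 0 0 0" --pt "0 0 0 0 0 0" --pt "0 0 0 0 0 0" --pt "0 0 0 0 0 0" --pt "0 0 0 0 0 0" --fingers 4 --grip_force 20

```text
time: 14.4
tool_pos: [489.1, -199.9, 30.4]
tcp_rot: [180.0, -0.0, 0.0]
ft_force: [-1.4, -1.5, 4.5]
finger_gap: 11.7
grip_force: 26.2
```

>>> apply_moves --pt "0 0 0 0 0 0" --pt "0 0 0 0 0 0" --pt "0 0 0 0 0 0" --pt "0 0 0 0 0 0" --pt "0 0 0 0 0 0" --grip_force 60

```text
time: 15.02
tool_pos: [489.2, -200.0, 30.4]
tcp_rot: [180.0, -0.0, 0.0]
ft_force: [-0.3, -1.7, 5.4]
finger_gap: 11.0
grip_force: 59.4
```

>>> apply_moves --pt "0 0 -1 0 0 0" --pt "0 0 -2 0 0 0" --pt "0 0 -4 0 0 0" --pt "0 0 -5 0 0 0" --pt "0 0 -6 0 0 0"

```text
time: 15.65
tool_pos: [488.9, -199.7, 48.5]
tcp_rot: [-180.0, 0.0, 0.0]
ft_force: [0.2, -0.5, -2.2]
finger_gap: 11.3
grip_force: 58.3
```

>>> apply_moves --pt "0 0 -7 0 0 0" --pt "0 0 -8 0 0 0" --pt "0 0 -8 0 0 0" --pt "0 0 -8 0 0 0" --pt "0 0 -8 0 0 0"

```text
time: 16.27
tool_pos: [488.9, -199.8, 87.7]
tcp_rot: [180.0, -0.0, 0.0]
ft_force: [0.0, -0.5, -1.8]
finger_gap: 11.7
grip_force: 58.3
```

>>> apply_moves --pt "0 0 -8 0 0 0" --pt "0 0 -6 0 0 0" --pt "0 0 -4 0 0 0" --pt "0 0 -2 0 0 0" --pt "0 0 -1 0 0 0"

```text
time: 16.9
tool_pos: [488.8, -199.7, 108.0]
tcp_rot: [-180.0, 0.0, 0.0]
ft_force: [0.6, 0.6, -2.3]
finger_gap: 11.1
grip_force: 58.3
```

```bash
cat > look.py <<'E'
from h import *
import sys
p,d,C,s=wcloud(sys.argv[1]);t=s['tool_pos'];print(t,s['tcp_rot'],s['ft_force'],s['finger_gap'])
C[d==0]=-999
x,y,z=C[...,0],C[...,1],C[...,2]
m=(abs(x-t[0]-55)<18)&(abs(y-t[1])<26)&(z>t[2]-25)&(z<t[2]+10)
X=C[m]
if len(X)>50: print('wrist plane',np.linalg.lstsq(np.c_[X[:,:2]-t[:2],np.ones(len(X))],X[:,2],rcond=None)[0],len(X))
T,D=snap('top',sys.argv[2]);C=cloud('top',D)
for cam in('top','scene'):
    if cam=='scene': snap('scene',sys.argv[3])
    for n in('ball_center','pocket'): print(cam,n,[(np.round(r['xyz']).tolist(),round(r['confidence'],2)) for r in models.place_of(n,cam)[:2]])
E
python3 look.py w4.png t4.png s4.png
python3 -c "
import cv2,numpy as np
a=cv2.imread('pics/w4.png')
t=cv2.resize(cv2.imread('pics/t4.png')[180:300,340:480],None,fx=2.8,fy=2.5)
s=cv2.resize(cv2.imread('pics/s4.png')[150:270,300:440],None,fx=2.8,fy=2.5)
b=np.hstack([t,s])
cv2.imwrite('pics/m4.png',np.vstack([cv2.resize(a,(400,300)),np.zeros((0,400,3),np.uint8)]) if 0 else np.vstack([np.hstack([cv2.resize(a,(392,294)),np.zeros((294,392,3),np.uint8)]),b]))"
```

```text
[ 488.81551109 -199.70183197  108.00402431] [-1.79992451e+02  1.17380682e-02  1.57665725e-02] [ 0.62183497  0.55808814 -2.25452051] 11.116974213443157
wrist plane [ 4.23801926e-02 -1.14794466e-03  9.38251735e+01] 9969
top ball_center []
top pocket [([446.0, -196.0, 93.0], 0.92), ([451.0, 408.0, 4.0], 0.37)]
scene ball_center [([444.0, -195.0, 104.0], 0.36)]
scene pocket [([446.0, -203.0, 95.0], 0.7), ([444.0, -196.0, 104.0], 0.59)]
```

View pics/m4.png

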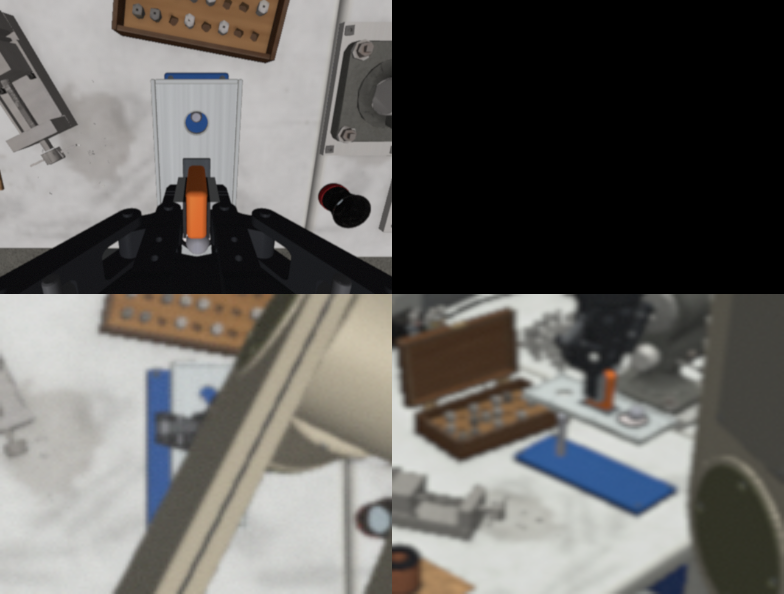

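The tray is clear of the spindle with the ball in its pocket. I check how level it is.

```bash
cat > lev.py <<'E'
from h import *
p,d,C,s=wcloud();t=s['tool_pos']
C[d==0]=-999
x,y,z=C[...,0]-t[0],C[...,1]-t[1],C[...,2]-t[2]
for x0 in range(20,84,6):
    r=[]
    for a,b in((-33,-28.5),(-26,-10),(-5,5),(10,26),(28.5,33)):
        m=(abs(x-x0)<3)&(y>a)&(y<b)&(z>-28)&(z<10);r.append(round(float(np.median(z[m])),1) if m.sum()>10 else None)
    print(x0,r)
m=(x<20)&(abs(y)<8)&(z>5)&(z<45);print('handle top z',np.percentile(z[m],[50,90,98]),len(z[m]))
m=(x<-25)&(x>-75)&(abs(y)<15)&(z>-25)&(z<15);print('ball?',m.sum(),[ (round(float(np.median(v[m])),1)) for v in(x,y,z)] if m.any() else '')
E
python3 lev.py
```

```text
20 [-9.0, -12.0, -11.3, -12.0, -9.3]
26 [-9.3, -12.0, -11.9, -12.0, -8.9]
32 [-8.9, -11.9, -11.9, -12.0, -9.5]
38 [-9.3, -11.9, -12.6, -11.9, -9.6]
44 [-9.1, -11.9, None, -12.0, -9.6]
50 [-9.2, -12.0, -12.4, -12.0, -9.8]
56 [-9.3, -12.0, -12.0, -12.0, -9.5]
62 [-9.1, -12.0, -12.0, -12.0, -9.4]
68 [-9.2, -11.9, -12.0, -11.9, -9.4]
74 [-9.1, -9.3, -9.2, -9.3, None]
80 [None, None, None, None, None]
handle top z [33.50529258 37.68645452 40.84065207] 4993
ball? 1310 [-45.6, -0.4, 2.4]
```

>>> apply_moves --pt "0 -2 0 0 0 0" --pt "0 -5 0 0 0 0" --pt "0 -8 0 0 0 0" --pt "0 -11 0 0 0 0" --pt "0 -14 0 0 0 0"

```text
time: 17.92
tool_pos: [488.9, -158.8, 108.1]
tcp_rot: [-180.0, -0.0, 0.0]
ft_force: [-0.3, -0.4, -1.6]
finger_gap: 10.8
grip_force: 58.4
```

>>> apply_moves --pt "0 -17 0 0 0 0" --pt "-0.4 -19.9 0 0 0 0" --pt "-0.4 -19.9 0 0 0 0" --pt "-0.4 -19.9 0 0 0 0" --pt "-0.4 -19.9 0 0 0 0"

```text
time: 18.55
tool_pos: [487.1, -61.4, 108.1]
tcp_rot: [-180.0, -0.0, 0.0]
ft_force: [-0.2, 0.5, -2.4]
finger_gap: 11.5
grip_force: 58.4
```

>>> apply_moves --pt "-0.4 -19.9 0 0 0 0" --pt "-0.4 -19.9 0 0 0 0" --pt "-0.4 -19.9 0 0 0 0" --pt "-0.4 -19.9 0 0 0 0" --pt "-0.4 -19.9 0 0 0 0"

```text
time: 19.18
tool_pos: [484.9, 38.0, 108.2]
tcp_rot: [-180.0, -0.0, 0.1]
ft_force: [-0.2, 0.3, -2.6]
finger_gap: 11.5
grip_force: 58.4
```

>>> apply_moves --pt "-0.4 -19.9 0 0 0 0" --pt "-0.4 -19.9 0 0 0 0" --pt "-0.4 -19.9 0 0 0 0" --pt "-0.4 -19.9 0 0 0 0" --pt "-0.4 -19.9 0 0 0 0"

```text
time: 19.8
tool_pos: [482.6, 137.5, 108.1]
tcp_rot: [-180.0, 0.0, 0.0]
ft_force: [-0.1, 0.5, -1.5]
finger_gap: 11.4
grip_force: 58.4
```

>>> apply_moves --pt "-0.4 -19.9 0 0 0 0" --pt "0 -19.9 0 0 0 0" --pt "0 -19.9 0 0 0 0" --pt "0 -19.9 0 0 0 0" --pt "0 -17 0 0 0 0"

```text
time: 20.42
tool_pos: [482.6, 233.9, 108.1]
tcp_rot: [-180.0, -0.0, 0.0]
ft_force: [-0.0, -0.2, -2.4]
finger_gap: 11.1
grip_force: 58.4
```

>>> apply_moves --pt "0 -14 0.5 0 0 0" --pt "0 -11 1 0 0 0" --pt "0 -8 1 0 0 0" --pt "0 -5 1 0 0 0" --pt "0 -2 0.5 0 0 0"

```text
time: 21.05
tool_pos: [482.7, 272.5, 103.9]
tcp_rot: [180.0, 0.0, 0.0]
ft_force: [0.2, 0.0, -1.2]
finger_gap: 11.4
grip_force: 58.4
```

```bash
python3 look.py w5.png t5.png s5.png; python3 lev.py
python3 -c "
import cv2,numpy as np
a=cv2.resize(cv2.imread('pics/w5.png'),(392,294))
t=cv2.resize(cv2.imread('pics/t5.png')[180:300,140:280],None,fx=2.8,fy=2.5)
s=cv2.resize(cv2.imread('pics/s5.png')[210:370,180:370],(392,300))
b=cv2.resize(cv2.imread('pics/s5.png'),(392,294))
cv2.imwrite('pics/m5.png',np.vstack([np.hstack([a,b]),np.hstack([t,s])]))"
```

```text
[482.73404745 272.47523039 103.91034049] [1.79988605e+02 1.34056753e-02 1.38526089e-02] [ 0.19681164  0.02150435 -1.19713864] 11.44410974951794
wrist plane [ 4.09476121e-02 -1.46106074e-03  8.97932031e+01] 10000
top ball_center []
top pocket [([438.0, 276.0, 88.0], 0.68), ([486.0, 83.0, 0.0], 0.59)]
scene ball_center [([437.0, 278.0, 102.0], 0.36)]
scene pocket [([438.0, 271.0, 92.0], 0.86), ([429.0, -364.0, 0.0], 0.68)]
20 [-9.0, -12.0, -11.3, -12.0, -9.4]
26 [-9.0, -12.0, -11.9, -11.9, -9.7]
32 [-9.0, -12.0, -12.0, -11.9, -9.4]
38 [-9.2, -12.0, -12.7, -12.0, -9.4]
44 [-9.0, -12.0, None, -12.0, -9.4]
50 [-9.1, -12.0, -12.5, -12.0, -9.5]
56 [-9.2, -12.0, -12.0, -12.0, -9.5]
62 [-9.1, -11.9, -12.0, -12.0, -9.4]
68 [-9.2, -12.0, -11.9, -11.9, -9.6]
74 [-9.1, -9.2, -9.2, -9.2, None]
80 [None, None, None, None, None]
handle top z [33.4874644  37.66264951 40.99133328] 5029
ball? 1309 [-45.6, -0.4, 2.4]
```

View pics/m5.png

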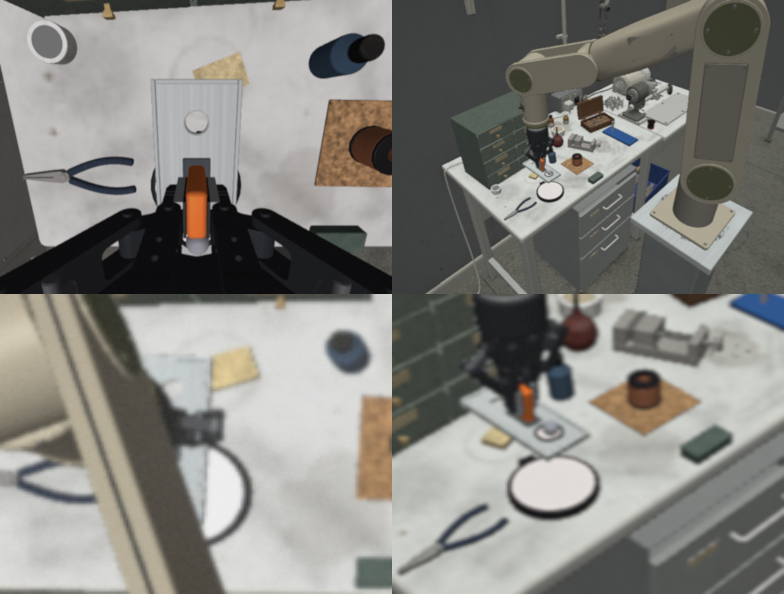

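The ball is in its pocket, visible at (547,432) and just behind the handle in the wrist view. The tray is level over the pad, and the bobbin stands on the mat. I let it settle, then hand in.

>>> apply_moves --pt "0 0 0 0 0 0" --pt "0 0 0 0 0 0" --pt "0 0 0 0 0 0" --pt "0 0 0 0 0 0" --pt "0 0 0 0 0 0"

```text
time: 22.08
tool_pos: [482.8, 272.5, 104.1]
tcp_rot: [-180.0, 0.0, 0.0]
ft_force: [-0.1, -0.2, -1.9]
finger_gap: 11.6
grip_force: 58.4
```

```bash
python3 -c "
from bench import job
print(job.hand_in())"
```

```text
the job is handed in; nothing more can be done
None
```

I handed the job in at about 22 s: the bobbin stands upright and released on the cork mat, and the arm holds the tray level and still with the ball in its pocket, over the middle of the light pad to within a few mm and about 10 cm above the bench; the hand-in returned no verdict.

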